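# Set the index wheel to the cross and pin it

### The job

Turn the crank of the indexing fixture until the sector marked with the plain cross shows whole in the window of its cover. Then take the locking pin from its stand, put it in the bush on the cover, and ease the crank gently to and fro until the pin drops into the wheel's notch and sits fully home with its collar on the bush, the cross still whole in the window; let go of everything. Never force the pin or drive the wheel hard against it (push with no more than about 10 N), and leave the tape measure, bracket, bolt and marker where they lie.

Things in the scene. Friction and masses are not known exactly. Their poses are not given: they have to be found in the camera images.
- housing: fixed aluminium indexing fixture, square box 170x170 mm, cover top 37 mm high; origin at the centre of its underside, on the wheel's axis; z up. Its -x side faces roughly towards the robot; the window lies on this side, the bush on its +y side. It does not move when pushed
- window (a point): centre of the window in the cover, 43 mm from the axis, at dial height (31 mm); the opening is 48 mm along the housing's y and 30 mm along its x
- bush (a point): centre of the mouth of the pin bush: steel block 30x30 mm, upper face 49 mm above the bench, 70 mm from the axis on the housing's +y side; bore 13.2 mm, 21 mm long, 2 mm chamfer. Below it turns the index disc (face 26 mm above the bench) with notches 14 mm wide. The pin put in stands on this face and drops by its weight when a notch comes under it; it then locks the wheel with 2 degrees of play
- wheel: the turning part: white dial under the cover, shaft and crank; origin on the axis at bench height; turns endlessly about z. Its crank points along its own -y, its cross lies along its own -x; when its axes agree with the housing's, the cross is centred in the window. Friction holds it where it is left; turning takes about 3 N at the crank peg. A hidden index disc is fixed under the dial
- cross_mark (a point): centre of the cross (two crossed bars 16 mm long) on the dial, 43 mm from the axis. The dial's five 72-degree sectors bear black marks: cross, one bar, ring, two bars, three dots. For each sector the hidden index disc has one notch, which comes under the bush when the sector is about in the window: all five are off by one same amount, up to 14 degrees either way, unknown and new each run
- crank_grip (a point): middle of the upright black crank peg, 86 mm above the bench, 55 mm from the axis; the peg is 16 mm in diameter, from 63 mm (top of the crank arm, 22 mm wide) to 103 mm above the bench; the arm passes 6 mm above the bush
- pin: loose locking pin, 0.08 to 0.17 kg, standing in its stand; origin at the centre of its foot, z up along it. Shank 12 mm in diameter, 33 mm long, foot chamfered 3 mm; then a collar 26 mm in diameter (33 to 37 mm); then a black grip 22 mm in diameter (37 to 65 mm). In the bush, on the face of the index disc, its foot is 26 mm above the bench; fully home, collar on the bush, 16 mm
- pin_stand: fixed dark steel block 56x56x35 mm with a 13.5 mm through hole in which the pin stands, its collar on the block; origin at the centre of its underside
- tape_measure: tape measure, 30x88x69 mm
- corner_bracket: metal corner bracket, 42 mm cube
- bolt_m12: dark hex bolt, 69 mm long, lying on the blue worktop
- marker: felt marker, 136 mm long, lying on the blue worktop

How it is judged (in metres and radians):
On the way, in this order (a step that is already met when the one before it is completed fails the run):
1. the cross shows whole in the window while the pin is not yet in the bush (distance between cross_mark and window below 0.0145 m and horizontal distance between pin and bush above 0.03 m), for 0.2 s.
2. the pin is fully home in the bush and in the wheel's notch (z of pin in the frame of housing between 0.01 and 0.0195 m and horizontal distance between pin and bush below 0.005 m and angle between the z axis of pin and the z axis of housing, either way round below 0.12 rad), for 0.2 s.
At the end, for the whole second after the job is handed in: The cross mark's centre is within 14.5 mm of the window's centre (whole cross visible); the pin stands upright in the bush (foot within 5 mm of its axis, within 7 degrees) with its foot less than 19.5 mm above the bench, i.e. collar on the bush; wheel and pin are at rest (all of step 2 and distance between cross_mark and window below 0.0145 m and angular speed of wheel below 0.05 rad/s and linear speed of pin below 0.02 m/s); the robot touches nothing.
It fails at once if the pin is forced: more than 15 N between the pin and the wheel, or 30 N between the pin and the housing (about 15 N at the crank) (contact force between pin and wheel above 15 N or contact force between pin and housing above 30 N).
It fails at once if a bystander (tape measure, bracket, bolt, marker) is moved more than 30 mm (distance of any of tape_measure, corner_bracket, bolt_m12, marker from where it was at the start of the episode above 0.03 m).
It also fails if it takes over 72 s, if anything falls off the work surface, if the arm or the gripper's body presses on something with over 40 N, if the wrist force passes 120 N, or if a joint passes its speed limit or range.

### The arm

A 6-joint arm with a two-finger parallel gripper is mounted at the origin on a cart in front of the work surface, level with it; the furniture and walls round the work are solid. World frame = base frame: x ahead of the robot, y to its left, z up, the work surface at z = 0. Lengths are in mm, angles in rad, forces in N, time in s.
With the tool pointing down it reaches from about 300 to 1000 mm from the base axis. Payload 5.1 kg.
Tool frame: the origin (TCP) lies at the centre of the arm's flange, where the gripper is bolted on; the fingertips stand 190 mm ahead of it and the grasp point (between the pads) lies 171 mm ahead of it; z points along the fingers, y is the line along which they close (so a half turn about z gives the same grasp; the last joint's range is limited). The gripper opens to 95 mm and grips with 3 to 60 N. Pads are 20 mm wide; open, the fingers measure 119 mm over their backs; the gripper's body (75 mm by 180 mm) begins 59 mm behind the grasp point.
Start: joints at [1.112, 0.124, 1.65, -0, 1.367, -0.083], TCP at [238.581, 604.62, 404.756] pointing down, gripper open.
Joint ranges: [-2.61, 2.61], [-1.02, 2.33], [0.03, 2.71], [-1.35, 4.49], [0.32, 2.68], [-2.91, 2.91]. Speed limits (rad/s): [2.57, 2.57, 3.14, 3.14, 3.14, 3.14].

### API

Orientations are given as a unit quaternion [x, y, z, w].
In Python, from bench import env, jaws, eyes, workorder, models gives the robot as it stands. Calls block until the motion is done:
- env.movep(position, orientation): joint-space move of the TCP to a pose.
- env.servo_line(position, speed=150, rot=None, force_limit=None): straight line of the TCP; rot=None keeps the orientation; speed is the mean speed in mm/s. With force_limit (N) it stops when the force on the tool has changed by that much, and returns True; else False.
- env.move_joints(angles): joint-space move.
- jaws.set_gripper(opening, squeeze=None): finger opening in mm; squeeze is the grip in N (None keeps the last); returns when the fingers have stopped.
- env.pause(seconds).
- env.solve_ik(position, orientation): joint angles nearest the present ones, or None.
- env.state(): the state.
- eyes.camera(name): name is "side" or "top" or "wrist"; returns the picture (420x560x3 uint8, red, green, blue); there is no depth.
- eyes.calibration(name): a dict with "fovy" (degrees; the focal length in pixels is half the picture's height over the tangent of half this angle, whatever the lens; pixels are square), "cx", "cy" (the principal point, pixels), "origin" and "rotation" of the camera in the world. Camera axes: x right, y up, looking along -z (the intrinsics and any distortion apply to the point x, -y, -z); pixel columns grow to the right and rows downward; lengths in mm; the calibration is good to about 2 mm. A picture is of the moment at which its call begins: read the wrist's pose just before it. calibration takes no time and is no camera call; for the wrist camera it gives the pose at the moment of the call.
A pose or a line that the arm cannot do raises env.Unreachable and nothing moves.
- workorder.job_done(): hands the job in; it is judged then, once.
Trained networks look in the newest picture that a camera, given by its name, has taken for a name from the list of things; names that differ only in an ending like _2 or _b are one class to them, and where a whole thing is asked for, a point or a joint stands for the part that bears it (a point fixed in the world has none). Each returns a list of dicts, best first, with "conf" (0 to 1); they miss things now and then, are a little off and sometimes report something else, mostly with a low value. They report only what shows in the picture. A call takes as long as a camera call.
- models.recognise(label, camera): "bbox" ([centre column, centre row, width, height] as shares, 0 to 1, of the picture: columns of its width, rows of its height, round what is visible of it).
- models.regions_of(label, camera): "region" (420x560 bool, what is visible of it) and "bbox" ([centre column, centre row, width, height] as shares, 0 to 1, of the picture: columns of its width, rows of its height, round what is visible of it).
- models.landmark_of(label, camera): "location" ([column, row] as shares, 0 to 1, of the picture: columns of its width, rows of its height: a listed point, or the origin of a listed thing).
The state is a dict: "time_s": time; "joint_pos": joint angles; "qd": joint speeds; "tau": joint torques, N m; "tool_pos": TCP position; "tool_rot": TCP orientation; "ft_force": force on the tool from outside, world axes, zero at the start; "wrist_torque": the same for the moment, N m; "gripper_width": finger opening in mm; "grip_force": force on a finger pad.
Only numpy, scipy, OpenCV 4.12 (cv2) and the standard library are available. Lean on these libraries where they do the work, as an engineer would, in place of code of your own. Each camera call takes 0.05 s, during which the arm holds its last target. There are 200 camera calls.

## Working session

There is one attempt and no reset: what is moved stays moved. The work goes in short steps, each a Python script; the robot and the scene stay as the last script left them, time stands still between calls to the robot, and variables do not carry over. Pictures are saved under pics/ and viewed, at most 10 in all, crops included, and the job is handed in when it is done.

```bash
ls; mkdir -p pics; python3 - <<'E'
from bench import env, jaws, eyes, workorder, models
import cv2, numpy as np
ims=[]
for c in ["side","top","wrist"]:
    im=eyes.camera(c); ims.append(im); cal=eyes.calibration(c)
    print(c,{k:np.round(v,3).tolist() if not isinstance(v,str) else v for k,v in cal.items()})
    for l in ["housing","window","bush","cross_mark","crank_grip","pin","pin_stand","wheel"]:
        r=models.landmark_of(l,c)
        print(l,[(round(d["conf"],2),np.round(np.array(d["location"])*[560,420],1).tolist()) for d in r[:2]])
cv2.imwrite("pics/top.png",cv2.resize(ims[1],(800,600))[:,:,::-1])
cv2.imwrite("pics/side.png",cv2.resize(ims[0],(800,600))[:,:,::-1])
print(env.state())
E
```

```text
pics
side {'fovy': 49.055, 'cx': 278.511, 'cy': 205.789, 'origin': [966.302, 860.61, 654.025], 'rotation': [0.1, 0.506, 0.843, 0.151]}
housing [(0.72, [295.7, 201.7])]
window [(0.81, [308.8, 194.2])]
bush [(0.68, [285.3, 196.4]), (0.28, [305.8, 194.3])]
cross_mark [(0.71, [294.6, 198.6])]
crank_grip [(0.6, [342.3, 244.8]), (0.51, [311.1, 171.7])]
pin [(0.46, [351.5, 269.4])]
pin_stand [(0.85, [354.8, 267.4])]
wheel [(0.6, [293.2, 202.0])]
top {'fovy': 43.016, 'cx': 269.123, 'cy': 203.371, 'origin': [33.404, -118.527, 1265.776], 'rotation': [-0.142, 0.154, 0.739, -0.641]}
housing [(0.58, [321.0, 242.5])]
window [(0.64, [312.3, 254.8])]
bush [(0.64, [295.7, 225.5]), (0.45, [305.0, 163.9])]
cross_mark [(0.67, [306.0, 240.0]), (0.49, [166.1, 295.3])]
crank_grip [(0.88, [323.2, 257.2])]
pin [(0.6, [175.3, 270.4])]
pin_stand [(0.96, [173.2, 268.9])]
wheel [(0.6, [323.6, 246.2])]
wrist {'fovy': 60.766, 'cx': 278.653, 'cy': 209.087, 'origin': [163.523, 634.637, 384.567], 'rotation': [-0.119, -0.081, 0.557, 0.818]}
housing []
window []
bush []
cross_mark []
crank_grip []
pin []
pin_stand []
wheel []
{'time_s': 1.35, 'joint_pos': array([ 1.11241488e+00,  1.23785711e-01,  1.65027636e+00, -3.65093386e-05,
        1.36749919e+00, -8.25950884e-02]), 'qd': array([ 0.00059258,  0.00010714, -0.00071327,  0.00019761,  0.00163556,
        0.00058041]), 'tau': array([ 4.88964706e-04, -4.17589653e+01, -3.60216308e+01,  7.75457430e-02,
        4.30113554e-02, -8.11645663e-06]), 'tool_pos': array([238.5770516 , 604.62542152, 404.77946225]), 'tool_rot': array([1.86785948e-01, 9.82400636e-01, 1.03498518e-05, 2.14232323e-05]), 'ft_force': array([-0.12950171, -0.58794163,  0.16300274]), 'wrist_torque': array([ 0.01683875,  0.00840081, -0.02791783]), 'grip_force': 0.0, 'gripper_width': 94.61931663340724}
```

View pics/top.png

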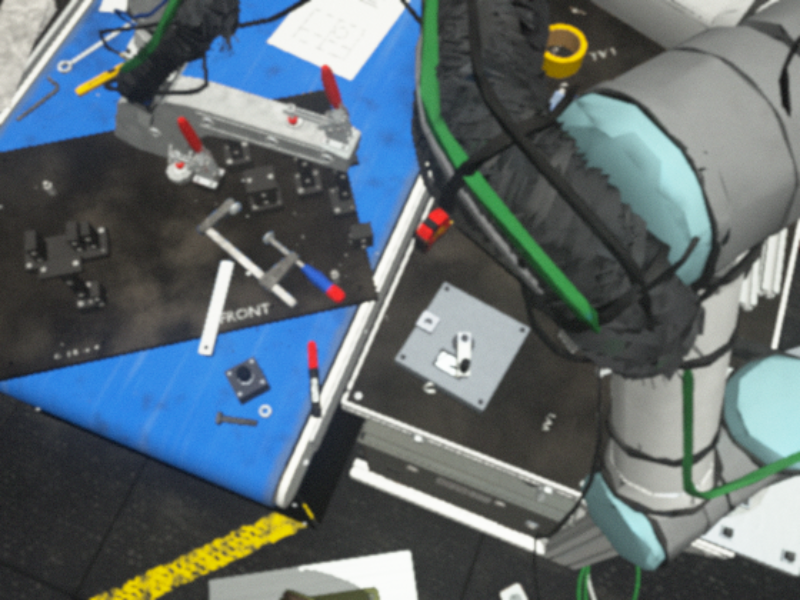

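View pics/side.png

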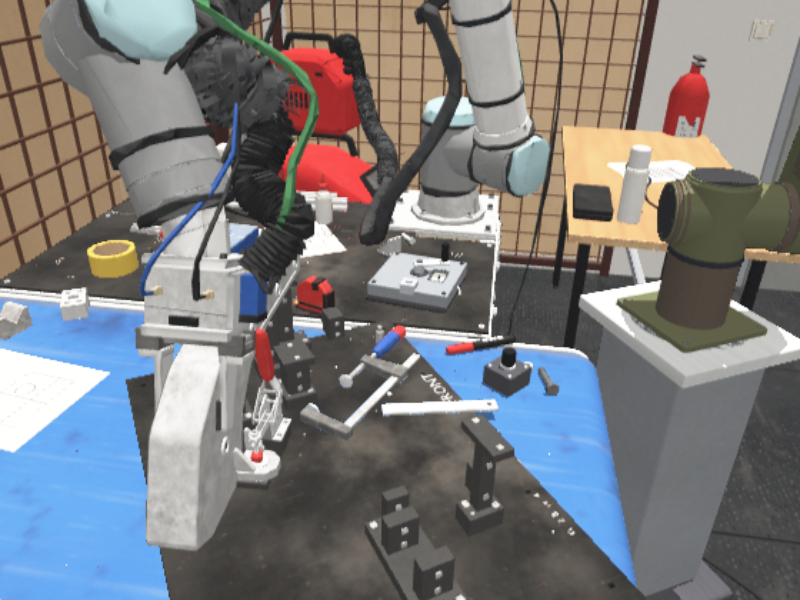

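```bash
cat > h.py <<'E'
from bench import env, jaws, eyes, workorder, models
import cv2, numpy as np
from scipy.spatial.transform import Rotation as R
def ray(cal,px):
    f=210/np.tan(np.radians(cal["fovy"])/2)
    d=np.array([(px[0]-cal["cx"])/f,-(px[1]-cal["cy"])/f,-1.])
    rot=np.array(cal["rotation"]); M=R.from_quat(rot).as_matrix() if rot.size==4 else rot
    return np.array(cal["origin"]),M@d
def hit(cal,px,z):
    o,d=ray(cal,px); return o+d*(z-o[2])/d[2]
def proj(cal,p):
    f=210/np.tan(np.radians(cal["fovy"])/2)
    M=R.from_quat(cal["rotation"]).as_matrix(); q=M.T@(np.array(p)-cal["origin"])
    return np.array([cal["cx"]-f*q[0]/q[2], cal["cy"]+f*q[1]/q[2]])
def find(l,c,n=2):
    return [(d["conf"],np.array(d["location"])*[560,420]) for d in models.landmark_of(l,c)[:n]]
E
python3 - <<'E'
from h import *
H=dict(housing=0,window=31,bush=49,cross_mark=31,crank_grip=86,pin=2,pin_stand=0,wheel=0)
for c in ["side","top"]:
    cal=eyes.calibration(c); eyes.camera(c)
    for l in H:
        print(c,l,[(round(a,2),hit(cal,p,H[l]).round(1).tolist()) for a,p in find(l,c)])
E
```

```text
side housing [(0.93, [459.6, -311.8, 0.0])]
side window [(0.75, [426.7, -255.4, 31.0])]
side bush [(0.73, [515.6, -239.0, 49.0]), (0.45, [502.1, -222.2, 49.0])]
side cross_mark [(0.81, [480.4, -251.7, 31.0])]
side crank_grip [(0.6, [393.0, -295.0, 86.0]), (0.51, [524.1, 177.8, 86.0])]
side pin []
side pin_stand [(0.79, [455.3, 61.0, 0.0])]
side wheel [(0.83, [455.8, -306.3, 0.0])]
top housing [(0.73, [471.2, -295.7, 0.0])]
top window [(0.67, [436.4, -272.2, 31.0])]
top bush [(0.78, [506.1, -241.1, 49.0]), (0.32, [444.2, -487.9, 49.0])]
top cross_mark [(0.78, [475.2, -255.2, 31.0]), (0.26, [444.0, -499.6, 31.0])]
top crank_grip [(0.6, [407.8, -281.1, 86.0]), (0.35, [431.6, -283.7, 86.0])]
top pin [(0.48, [458.0, 70.4, 2.0])]
top pin_stand [(0.75, [456.3, 84.3, 0.0])]
top wheel [(0.72, [462.5, -297.9, 0.0])]
```

The top view shows the housing at about (463, 360) of the 800x600 picture, with the crank pointing roughly at the robot, and the stand with its pin at (245, 378). The side view shows the same layout. I'll look at both from near with the wrist camera.

```bash
cat >> h.py <<'E'
def down(yaw):  # tool y axis at angle yaw in world, z down
    y=np.array([np.cos(yaw),np.sin(yaw),0]); z=np.array([0,0,-1.]); x=np.cross(y,z)
    return R.from_matrix(np.c_[x,y,z]).as_quat()
E
python3 - <<'E'
from h import *
s=env.state(); cal=eyes.calibration("wrist")
T=R.from_quat(s["tool_rot"]); t=T.inv().apply(np.array(cal["origin"])-s["tool_pos"]); Rc=T.inv()*R.from_quat(cal["rotation"])
print("cam in tool",t.round(1),"look",Rc.apply([0,0,-1]).round(3),"tool y",T.apply([0,1,0]).round(3))
H=dict(housing=0,window=31,bush=49,cross_mark=31,crank_grip=86,pin=2,pin_stand=0,wheel=0)
ims=[]
for name,tgt,az,hz in (("stand",[457,75,30],0.16,330),("house",[463,-300,40],-0.57,400)):
    q=R.from_euler('z',az-1.112)*T
    look=q.apply(Rc.apply([0,0,-1])); off=q.apply(t)
    z=hz+off[2]; p=np.array(tgt)-look*((tgt[2]-z)/look[2]); p=p-off; p[2]=hz
    env.movep(p,q.as_quat()); print(p.round(),env.state()["joint_pos"].round(2))
    env.pause(.3); cal=eyes.calibration("wrist"); im=eyes.camera("wrist"); ims.append(im)
    for l in H:
        print(name,l,[(round(a,2),b.round().tolist(),hit(cal,b,H[l]).round(1).tolist()) for a,b in find(l,"wrist")])
    cv2.imwrite(f"pics/{name}.png",cv2.resize(im,(800,600))[:,:,::-1])
E
```

```text
cam in tool [80.9  0.4 20.2] look [-0.285 -0.001  0.958] tool y [ 0.367  0.93  -0.   ]
[456.  77. 330.] [ 0.05 -0.25  2.13  0.    1.26 -0.19]
stand housing []
stand window []
stand bush []
stand cross_mark []
stand crank_grip []
stand pin [(0.55, [279.0, 201.0], [457.4, 74.6, 2.0])]
stand pin_stand [(0.61, [284.0, 198.0], [461.2, 77.7, 0.0])]
stand wheel []
[ 472. -282.  400.] [-0.63 -0.09  1.88  0.    1.36 -0.15]
house housing [(0.66, [279.0, 198.0], [463.7, -298.8, 0.0])]
house window [(0.85, [241.0, 198.0], [433.6, -273.9, 31.0]), (0.65, [279.0, 197.0], [467.7, -290.6, 31.0])]
house bush [(0.84, [295.0, 138.0], [509.0, -244.1, 49.0]), (0.34, [279.0, 195.0], [471.2, -284.7, 49.0])]
house cross_mark [(0.37, [277.0, 196.0], [467.3, -288.6, 31.0])]
house crank_grip [(0.84, [219.0, 241.0], [409.5, -288.7, 86.0]), (0.71, [355.0, 338.0], [473.8, -435.0, 86.0])]
house pin []
house pin_stand []
house wheel [(0.98, [278.0, 198.0], [462.7, -298.5, 0.0])]
```

View pics/stand.png

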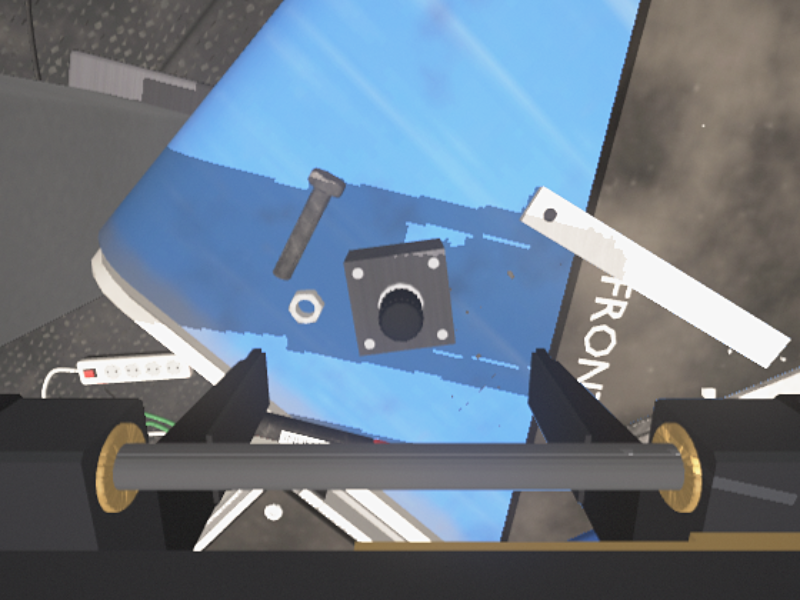

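View pics/house.png

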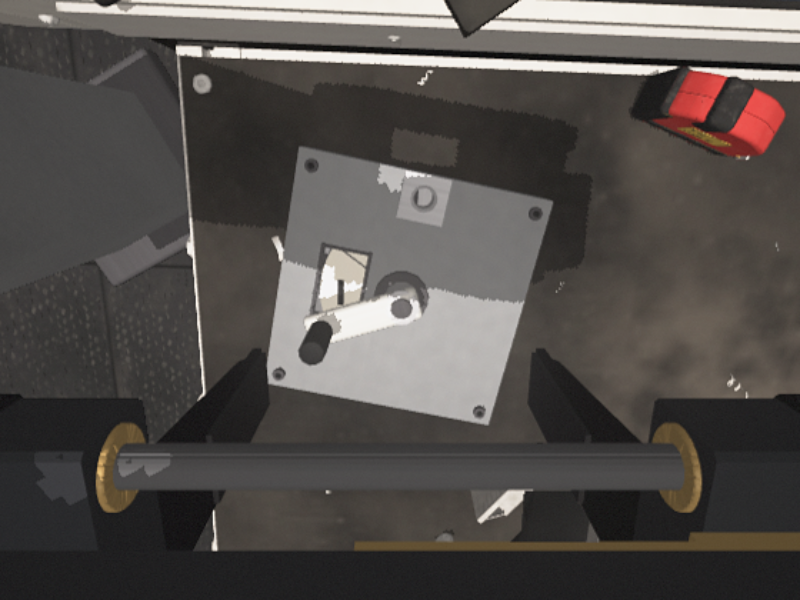

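The stand view shows the pin grip top at (401, 315), and the network's pin and stand fixes agree with it. The housing view shows the peg at about (315, 340) and the bush bore at (424, 197), with a single bar in the window. The network's points give 55 mm for the crank radius and 71 mm for the bush, which matches the given sizes. Next I refine the axis from the cover corners, then grip and turn by about +60°.

```bash
cat >> h.py <<'E'
def ang(v): return np.degrees(np.arctan2(v[1],v[0]))
def arc(C,r,a0,a1,yaw0,z,step=6,speed=60,fl=None):
    """turn peg from a0 to a1 (deg) about C; tool yaw follows from yaw0 (deg)"""
    n=max(1,int(np.ceil(abs(a1-a0)/step)))
    for a in np.linspace(a0,a1,n+1)[1:]:
        p=[C[0]+r*np.cos(np.radians(a)),C[1]+r*np.sin(np.radians(a)),z]
        if env.servo_line(p,speed=speed,rot=down(np.radians(yaw0+a-a0)),force_limit=fl): return a
    return a1
E
python3 - <<'E'
from h import *
cal=eyes.calibration("wrist")
c=np.array([hit(cal,np.array(p)*.7,37) for p in ((300,147),(552,202),(490,425),(268,383))])
C=c.mean(0); print("C",C,"sides",[np.linalg.norm(c[i]-c[i-1]).round(1) for i in range(4)])
print("edge angs",[ang(c[i]-c[i-1]).round(1) for i in range(4)])
b=hit(cal,np.array((424,197))*.7,49); print("bush",b,np.linalg.norm((b-C)[:2]),ang(b-C))
C=(C[:2]+[463.2,-298.7])/2
P=np.array([409.5,-288.7]); a0=ang(P-C); aT=140.+90; print(C,a0,np.linalg.norm(P-C))
yaw0=a0+90-360
print(env.state()["time_s"])
env.movep([P[0],P[1],340],down(np.radians(yaw0))); print(env.state()["joint_pos"].round(2))
jaws.set_gripper(50)
print(env.servo_line([P[0],P[1],259],speed=120,force_limit=8))
jaws.set_gripper(10,squeeze=8); print(env.state()["gripper_width"],env.state()["ft_force"].round(1))
print(arc(C,55,a0,aT,yaw0,259,fl=25))
s=env.state(); print(s["tool_pos"],s["ft_force"].round(1),s["time_s"],s["joint_pos"].round(2))
E
```

```text
C [ 465.82237865 -301.22202621   37.        ] sides [np.float64(169.4), np.float64(168.5), np.float64(169.3), np.float64(168.5)]
edge angs [np.float64(51.0), np.float64(-39.8), np.float64(-129.0), np.float64(140.2)]
bush [ 510.33843281 -245.55878942   49.        ] 71.27464491518397 51.34931582154874
[ 464.51118933 -299.96101311] 168.43114768690918 56.15194891883491
7.1917
[-0.72 -0.16  2.04  0.    1.26  1.05]
False
15.750537088612575 [0.7 1.2 0.5]
230.0
[ 429.05254086 -341.86354761  258.81304287] [ 3.8  3.3 -0.8] 13.4333 [-0.77  0.04  2.    0.    1.1  -0.07]
```

```bash
cat >> h.py <<'E'
TC=np.array([80.9,.4,20.2]); LK=np.array([-.285,-.001,.958])
def look(tgt,yaw,z):
    q=R.from_quat(down(yaw)); l=q.apply(LK); o=q.apply(TC)
    p=np.array(tgt,float)-l*((tgt[2]-(z+o[2]))/l[2])-o; p[2]=z
    env.movep(p,q.as_quat()); env.pause(.25)
    return eyes.calibration("wrist"),eyes.camera("wrist")
E
python3 - <<'E'
from h import *
jaws.set_gripper(40)
s=env.state(); p=s["tool_pos"].copy(); p[2]=330; env.servo_line(p,speed=200)
H=dict(window=31,bush=49,cross_mark=31,crank_grip=86,wheel=0)
for i,(tgt,yaw) in enumerate([([470,-285,45],-40),([509,-245,45],-40)]):
    cal,im=look(tgt,np.radians(yaw),[370,300][i])
    for l in H: print(i,l,[(round(a,2),b.round().tolist(),hit(cal,b,H[l]).round(1).tolist()) for a,b in find(l,"wrist")])
    cv2.imwrite(f"pics/c{i}.png",cv2.resize(im,(800,600))[:,:,::-1])
print(env.state()["time_s"])
E
```

```text
0 window [(0.79, [242.0, 220.0], [432.5, -274.2, 31.0])]
0 bush [(0.76, [286.0, 142.0], [511.8, -243.5, 49.0])]
0 cross_mark [(0.86, [239.0, 219.0], [431.2, -271.5, 31.0])]
0 crank_grip [(0.94, [284.0, 303.0], [427.4, -340.3, 86.0])]
0 wheel [(0.8, [283.0, 208.0], [464.2, -297.3, 0.0])]
1 window []
1 bush [(0.94, [280.0, 208.0], [510.9, -246.1, 49.0])]
1 cross_mark []
1 crank_grip []
1 wheel [(0.6, [278.0, 269.0], [465.5, -298.3, 0.0])]
16.55
```

View pics/c0.png

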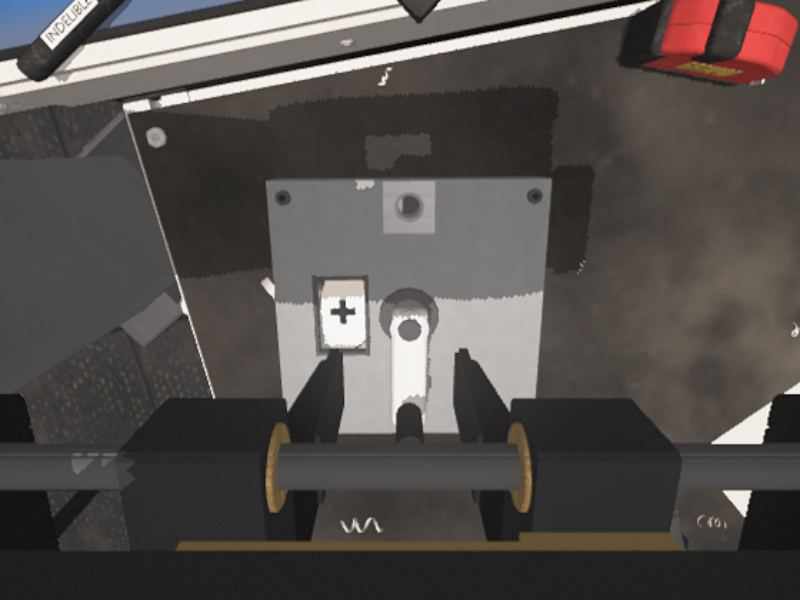

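View pics/c1.png

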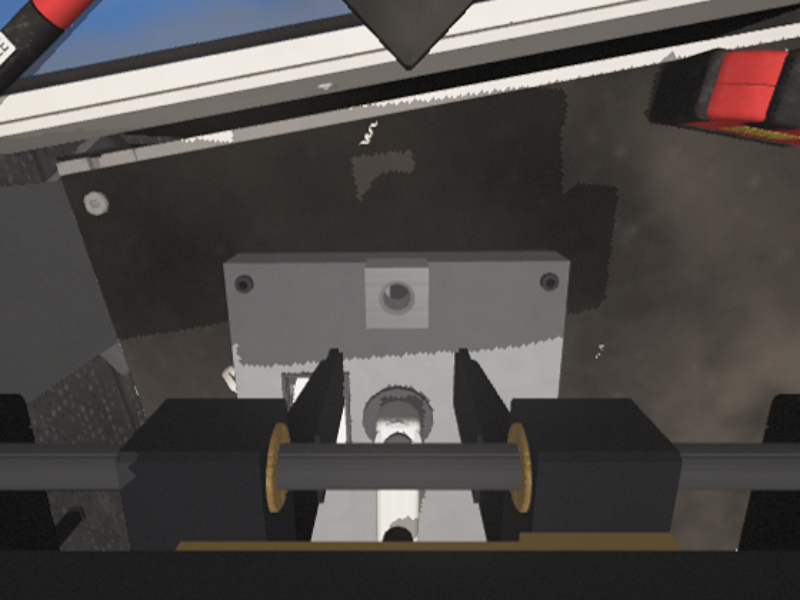

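The cross shows centred in the window, at (343, 313) of c0. In c1 the bush bore is at about (397, 297). Next I look at the pin with the same tool yaw, so any camera bias cancels, and grasp it.

```bash
python3 - <<'E'
from h import *
cal=eyes.calibration("wrist"); print("bush",hit(cal,[278.5,208],49))
p=env.state()["tool_pos"]; env.servo_line([p[0],p[1],330],speed=300)
cal,im=look([457.5,75,60],np.radians(-40),300)
print([(round(a,2),b.round(1).tolist(),hit(cal,b,2).round(1).tolist()) for a,b in find("pin","wrist")])
print([(round(a,2),b.round(1).tolist(),hit(cal,b,0).round(1).tolist()) for a,b in find("pin_stand","wrist")])
for r in models.regions_of("pin","wrist")[:1]:
    m=r["region"]; v,u=np.nonzero(m); print("pin",r["conf"],u.min(),u.max(),v.min(),v.max())
    cu=(u.min()+u.max())/2
g=cv2.cvtColor(im,cv2.COLOR_RGB2GRAY); 
cv2.imwrite("pics/pin.png",cv2.resize(im[90:300,140:420],(800,600),interpolation=cv2.INTER_CUBIC)[:,:,::-1])
print(env.state()["time_s"])
E
```

```text
bush [ 509.82902697 -243.63998087   49.        ]
[(0.57, [277.4, 186.9], [457.7, 75.8, 2.0])]
[(0.64, [278.9, 183.6], [460.0, 76.8, 0.0])]
pin 0.94 261 297 181 227
18.475
```

View pics/pin.png

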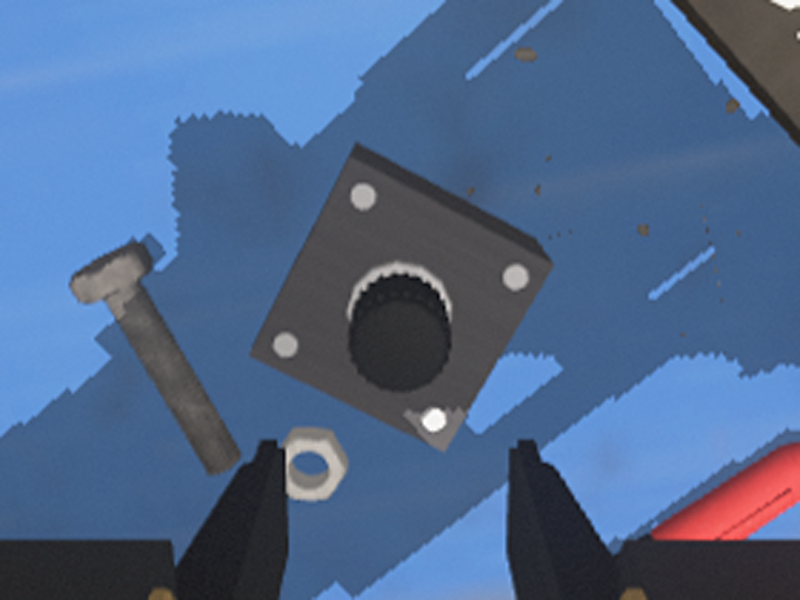

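```bash
python3 - <<'E'
from h import *
cal=eyes.calibration("wrist")
a=hit(cal,[280,209],67); b=hit(cal,[279.7,198.3],35); print(a,b)
P=(a[:2]+b[:2]+[457.7,75.8])/3; print(P)
assert np.linalg.norm(P-[457.5,75.5])<3
q=down(np.radians(-40))
env.movep([P[0],P[1],300],q)
print(env.servo_line([P[0],P[1],231],speed=100,force_limit=6))
jaws.set_gripper(15,squeeze=20); s=env.state(); print(s["gripper_width"],s["grip_force"],s["ft_force"].round(1))
env.servo_line([P[0],P[1],300],speed=120); env.pause(.2)
s=env.state(); print(s["gripper_width"],s["ft_force"].round(2),s["time_s"])
B=np.array([510.2,-245.]); 
env.movep([B[0],B[1],310],q); env.pause(.2)
h=env.servo_line([B[0],B[1],226],speed=100,force_limit=5)   # foot = tcp-171-58 -> -3 => foot 55 at 284
s=env.state(); print(h,s["tool_pos"],s["ft_force"].round(2),s["time_s"],s["gripper_width"])
E
```

```text
[459.2568388   75.93774312  67.        ] [458.19461835  74.74269324  35.        ]
[458.38381905  75.49347879]
False
21.467925847385846 20.000477135181427 [-0.2 -1.1  2.3]
21.750848506122058 [-0.03 -0.87 -1.36] 20.9417
True [ 509.80405294 -244.54621025  249.79811069] [ 3.07 -0.16 -2.56] 22.975 21.474010811509356
```

The TCP is at 249.8 mm, so the foot is at about 21 mm. That is inside the bush and seemingly already entering the notch. I'll release it gently and look.

```bash
python3 - <<'E'
from h import *
q=down(np.radians(-40))
jaws.set_gripper(40); s=env.state(); p=s["tool_pos"]; print(p, s["ft_force"].round(2))
env.servo_line([p[0],p[1],330],speed=150)
cal,im=look([485,-270,45],np.radians(-40),350)
H=dict(bush=49,cross_mark=31,window=31)
for l in H: print(l,[(round(a,2),b.round(1).tolist(),hit(cal,b,H[l]).round(1).tolist()) for a,b in find(l,"wrist")])
for z in (16,21,26): print(z,"top px",proj(cal,[510,-245,z+65]),"collar",proj(cal,[510,-245,z+37]))
print("pin",[(round(a,2),b.round(1).tolist()) for a,b in find("pin","wrist")],[ (z,proj(cal,[510,-245,z]).round(1).tolist()) for z in (16,26)])
cv2.imwrite("pics/ins.png",cv2.resize(im[60:270,140:420],(800,600),interpolation=cv2.INTER_CUBIC)[:,:,::-1])
print(env.state()["time_s"])
E
```

```text
[ 510.04146188 -244.82170158  252.73812905] [-0.34  0.79 -0.07]
bush [(0.72, [287.3, 166.7], [512.9, -245.6, 49.0])]
cross_mark [(0.6, [233.4, 245.1], [429.4, -271.7, 31.0]), (0.52, [287.3, 231.6], [474.5, -292.7, 31.0])]
window [(0.63, [239.1, 243.6], [434.3, -273.9, 31.0])]
16 top px [284.62768194 176.50775399] collar [284.07118603 169.39771164]
21 top px [284.7398047  177.94028488] collar [284.16254722 170.56498325]
26 top px [284.85637264 179.4296094 ] collar [284.25716857 171.77390827]
pin [(0.94, [279.3, 158.5])] [(16, [283.5, 161.9]), (26, [283.6, 163.7])]
24.9917
```

View pics/ins.png

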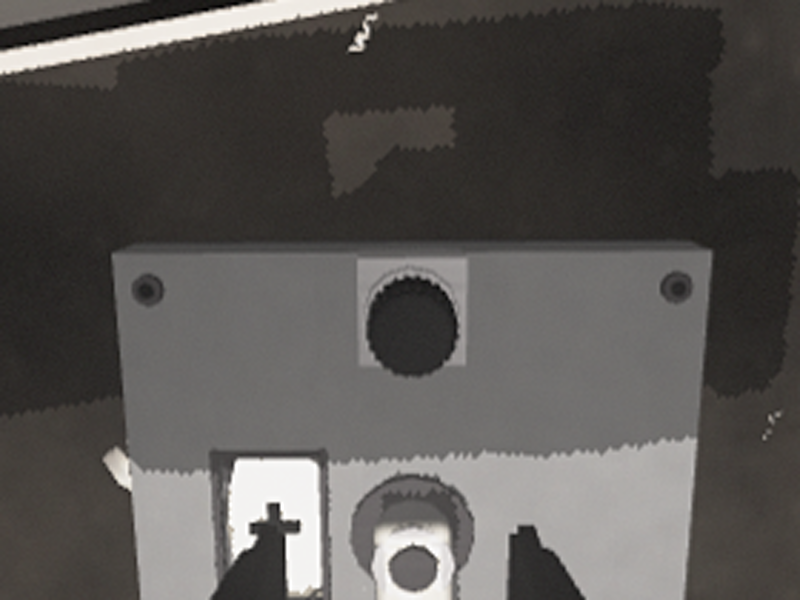

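The pin stands upright in the bush and the cross is still in the window, but the picture doesn't settle the pin's depth. I'll ease the crank with a light radial grip, so slipping limits the force, and watch the tangential force.

```bash
cat > ease.py <<'E'
from h import *
C=np.array([464.6,-300.1]); r=55
def P(a,z=259): return [C[0]+r*np.cos(np.radians(a)),C[1]+r*np.sin(np.radians(a)),z]
def sweep(a,to,F0,lim=7.0,step=1.0):
    d=np.sign(to-a); log=[]
    while (to-a)*d>0.01:
        a2=a+d*min(step,abs(to-a))
        h=env.servo_line(P(a2),speed=12,rot=down(np.radians(50.5+a2-230)),force_limit=6)
        a=a2; t=np.array([-np.sin(np.radians(a)),np.cos(np.radians(a)),0])*d
        f=-(env.state()["ft_force"]-F0)@t; log.append(round(float(f),1))
        if f>lim or h: break
    print("to",round(a,1),"f",log,"t",env.state()["time_s"]); return a
E
python3 - <<'E'
from ease import *
env.movep(P(230,320),down(np.radians(50.5)))
print(env.state()["joint_pos"].round(2))
env.servo_line(P(230),speed=120,force_limit=8)
F0=env.state()["ft_force"]; jaws.set_gripper(10,squeeze=6)
s=env.state(); print(s["gripper_width"],(s["ft_force"]-F0).round(1))
a=sweep(230,236,F0); 
a=sweep(a,224,F0)
print(env.state()["time_s"])
E
```

```text
[-0.77 -0.03  1.96  0.    1.21 -1.65]
16.35218179984139 [4.4 4.8 3.2]
to 236.0 f [1.3, 1.5, 2.6, 4.6, 5.1, 5.2] t 29.2167
to 226.0 f [-2.2, 0.2, 1.3, 2.0, 2.9, 3.2, 4.7, 5.6, 6.2, 7.1] t 31.7167
31.7167
```

```bash
python3 - <<'E'
from ease import *
jaws.set_gripper(40); env.servo_line(P(226,330),speed=250)
cal,im=look([470,-285,45],np.radians(-40),370)
for l,z in dict(bush=49,cross_mark=31,window=31,crank_grip=86).items(): print(l,[(round(a,2),b.round(1).tolist(),hit(cal,b,z).round(1).tolist(),ang(hit(cal,b,z)[:2]-C).round(1)) for a,b in find(l,"wrist")])
for z in (16,26): print(z,"top",proj(cal,[510,-245,z+65]),"blk",proj(cal,[510,-245,49]),"r",proj(cal,[510,-245,z+65])-proj(cal,[510,-245,49]))
cv2.imwrite("pics/e1.png",cv2.resize(im[90:300,140:420],(800,600),interpolation=cv2.INTER_CUBIC)[:,:,::-1])
print(env.state()["time_s"])
E
```

```text
bush [(0.92, [285.9, 148.9], [508.7, -247.8, 49.0], np.float64(49.8))]
cross_mark [(0.89, [238.1, 219.3], [431.6, -271.4, 31.0], np.float64(139.0))]
window [(0.71, [240.2, 222.0], [431.3, -274.7, 31.0], np.float64(142.7))]
crank_grip []
16 top [285.63485035 150.15675259] blk [284.86447638 145.28186643] r [0.77037397 4.87488616]
26 top [285.91321994 151.91826084] blk [284.86447638 145.28186643] r [1.04874357 6.63639441]
34.7667
```

View pics/e1.png

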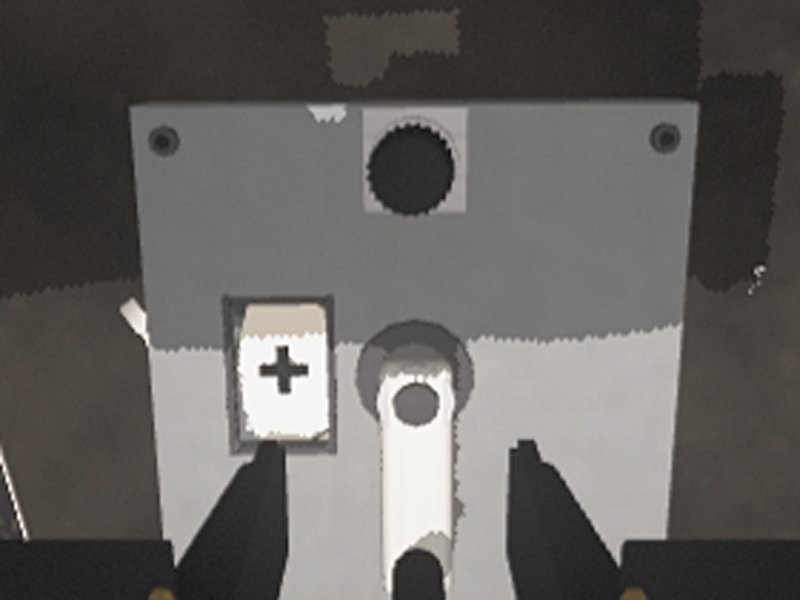

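The cross hasn't moved, so the wheel seems locked. The pin's top relative to the bush block also suggests it is home. To check the height without touching the pin, I lower the closed fingertips to 84 mm over it. Home, the top is at 81 mm; not home, at 91 mm.

```bash
python3 - <<'E'
from ease import *
jaws.set_gripper(0); B=[510,-245]
env.movep([*B,300],down(np.radians(-40))); env.pause(.2)
h=env.servo_line([*B,274],speed=20,force_limit=2); s=env.state(); print(h,s["tool_pos"],s["ft_force"].round(2),s["gripper_width"],s["time_s"])
env.servo_line([*B,330],speed=150)
E
```

```text
False [ 510.06477504 -245.0195854   274.19702209] [-0.89 -0.21 -0.06] 0.9017197483761492 37.675
```

```bash
python3 - <<'E'
from ease import *
B=[510,-245]
env.servo_line([*B,276],speed=100); env.pause(.3)
h=env.servo_line([*B,268.5],speed=8,force_limit=2); s=env.state(); print(h,s["tool_pos"],s["ft_force"].round(2))
env.servo_line([*B,340],speed=120)
cal,im=look([470,-285,45],np.radians(-40),380)
for l,z in dict(bush=49,cross_mark=31,window=31).items(): print(l,[(round(a,2),hit(cal,b,z).round(1).tolist()) for a,b in find(l,"wrist")])
print(env.state()["time_s"])
E
```

```text
True [ 510.08067635 -245.05505103  271.83179793] [ 0.92 -1.33  3.06]
bush [(0.62, [508.9, -246.9, 49.0])]
cross_mark [(0.84, [433.1, -269.8, 31.0])]
window [(0.88, [434.6, -273.4, 31.0])]
41.3083
```

The tips touched at about 81.5 mm, so the foot is at about 16 mm and the pin is fully home. The cross is about 4 mm from the window centre.

```bash
python3 -c "
from h import *
print(workorder.job_done())"
```

```text
the job is handed in; nothing more can be done
None
```

I handed the job in at about 41 s: the pin is fully home in the bush and the wheel's notch, the cross is about 4 mm from the window centre, the gripper is clear, and the bystanders were left alone; the hand-in call returned no verdict.

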